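Reset the playroom night light and snap its cap shut

ROBOT

A 7-joint arm with a two-finger parallel gripper is mounted at the origin on the work surface. World frame = base frame: x ahead of the robot, y to its left, z up, the work surface at z = 0. Lengths are in m, angles in rad, forces in N, time in s.
With the tool pointing down it reaches from about 0.35 to 0.9 m from the base axis. Payload 7.2 kg.
Tool frame: the origin (TCP) lies at the very end of the fingers, on their centre line; the grasp point (between the pads) lies 19 mm behind it; z points along the fingers, y is the line along which they close (so a half turn about z gives the same grasp; the last joint's range is limited). The gripper opens to 85 mm and grips with 20 to 120 N. Pads are 22 mm wide; open, the fingers measure 114 mm over their backs; the gripper's body (76 mm by 85 mm) begins 54 mm behind the grasp point. The pads swing forward as they close: fully open they stand 13 mm farther back than shut.
Start: joints at [1.229, 0.411, -0.013, 1.596, 0.006, 1.134, -0.082], TCP at [0.169, -0.602, 0.231] pointing down, gripper open.
Joint ranges: [-2.95, 2.95], [-0.29, 1.99], [-1.47, 1.44], [0.14, 2.54], [-1.03, 4.17], [0.13, 1.85], [-2.86, 2.86]. Speed limits (rad/s): [2.39, 2.39, 3.01, 3.01, 3.14, 3.14, 3.14].

INTERFACE

Orientations are given as a 3x3 rotation matrix whose columns are the frame's x, y, z axes.
In Python, from bench import * gives the robot as it stands. Calls block until the motion is done:
- reach(position, orientation): joint-space move of the TCP to a pose.
- move_linear(position, attitude=None, feed=0.15): straight line of the TCP; attitude=None keeps the orientation; feed is the mean speed in m/s.
- movej(angles): joint-space move.
- set_gripper(opening, grip_force=None): finger opening in m; grip_force is the grip in N (None keeps the last); returns when the fingers have stopped.
- hold(seconds).
- solve_ik(position, orientation): joint angles nearest the present ones, or None.
- observe(): the state.
- capture(name): name is "scene" or "top"; returns a dict with "image" (420x560x3 uint8, red, green, blue), "fx", "fy", "cx", "cy" (pixels), "dist_coeffs" ([k1, k2, p1, p2, k3] as OpenCV has them; the pictures are not rectified), "R" (3x3) and "t" (3): a world point X has camera coordinates R X + t. Camera axes: x right, y down, z forward; pixel columns grow to the right and rows downward; lengths in m; the calibration is good to about 2 mm. A picture is of the moment at which its call begins. There is no depth.
A pose or a line that the arm cannot do raises PlanningError and nothing moves.
- close_job(): hands the job in; it is judged then, once.
The state is a dict: "time_s": time; "qpos": joint angles; "qd": joint speeds; "joint_efforts": joint torques, N m; "tool_pos": TCP position; "eef_rot": TCP orientation; "force": force on the tool from outside, world axes, zero at the start; "moment": the same for the moment, N m; "opening": finger opening in m; "grip_force": force on a finger pad.
Only numpy, scipy, OpenCV 4.12 (cv2) and the standard library are available. Lean on these libraries where they do the work, as an engineer would, in place of code of your own. Each camera call takes 0.05 s, during which the arm holds its last target. There are 200 camera calls.

TASK

The night light on the shelf needs a reset: with the stylus, press the recessed button in its neck all the way down and hold it there for a good second, then stand the stylus back in its block. Then close the light: take the cap by its knob, press it straight down onto the neck until it clicks, and keep pressing past the click until its rim sits flat on the steel collar. Finish while still holding the cap's knob and pressing down on it firmly, without letting go, and leave the toys lying about where they are.

Things in the scene. Friction and masses are not known exactly. Their poses are not given: they have to be found in the camera images.
- lamp: The night light, screwed to the shelf: a round lantern 140 mm across with beech foot, white drum and beech top plate (96 mm high), then a steel collar and, from the middle of the collar, a round steel neck that points straight up. Origin: centre of the underside.
- collar: The steel collar on top of the night light, part of it: a flat disc 60 mm across and 4 mm thick around the foot of the neck; its top is 100 mm above the shelf. Origin: centre of the lamp's underside.
- neck_seat (a point): Point on the axis of the neck at the height of the collar's top, where the rim of the cap sits when the cap is home. The neck is 32 mm in diameter, stands 23.5 mm above this point and tapers over its last 6.5 mm to 26 mm. Four sprung brass catch balls stand 3.5 mm out of its side, centred 9.7 mm above the seat.
- neck_mouth (a point): Centre of the open mouth of the neck, 23.5 mm above the collar. A round bore 15 mm wide goes down from here; the face of the reset button (12.4 mm across) lies 8 mm below this point, in the middle of the bore.
- reset_button (a joint): Travel of the reset button, in m: 0 is up (sprung out), 0.004 is fully down. The spring takes about 1.2 N to start and 4 N fully down; it springs back when let go.
- stylus: The reset stylus, a small upright tool 98 mm long, standing in its block: steel shank 8 mm in diameter and 36 mm long with a blunt narrowed tip (4 mm across), then a plain wooden handle 16.5 mm in diameter and 62 mm long. 35 g. Origin: the middle of the tip; z runs up along the stylus to the handle. The handle's shoulder, 36 mm above the tip, rests on the block.
- stylus_block: The dark walnut block that the stylus belongs in, fixed to the shelf, 56 x 56 mm and 42 mm high. Origin: centre of the underside.
- block_hole (a point): Centre of the mouth of the block's hole, on its top face: a round hole 12 mm wide with a 1.5 mm chamfer and 40 mm deep. With the stylus standing in it, the tip is 36 mm below this point.
- cap: The snap cap of the night light, plain beech, 58 mm high, about 40 g, standing on the shelf mouth down: a round skirt 50 mm in diameter and 32 mm high, and on top of it a round knob 28 mm in diameter and 26 mm high to hold it by. Origin: centre of the open underside, at the rim; z runs up to the knob.
- cap_knob (a point): Point on the cap's axis in the middle of its knob, 45 mm above the rim; the skirt's flat shoulder around the knob's foot is 13 mm below this point, the knob's flat top 13 mm above.
- cap_lip (a point): Point on the cap's axis 5 mm above the rim, at the top of its inner lip (35 mm wide hole). The lip meets the neck's balls when the rim is 14 mm above the collar; the push peaks at 8 to 14 N near 12 mm and falls to almost nothing by 9 mm; below 5 mm the balls spring out above the lip (the click) and pull the cap down; the push rises again once the rim sits on the collar.
- ring_red: Toy, leave alone: red stacking ring lying flat, 70 mm across, 18 mm high. Origin: centre of the underside.
- ring_blue: Toy, leave alone: blue stacking ring lying flat, 62 mm across, 18 mm high. Origin: centre of the underside.
- frame: Toy, leave alone: hollow square beech frame lying flat, 80 x 80 mm, 22 mm high. Origin: centre of the underside.
- cone: Toy, leave alone: yellow cone, 56 mm across at the foot, 80 mm high. Origin: centre of the underside.
- cylinder: Toy, leave alone: plain solid beech cylinder standing up, 36 mm across, 45 mm high. Origin: centre of the underside.
- arch: Toy, leave alone: beech bridge block, 30 x 80 mm, 50 mm high. Origin: centre of the underside.
Things that resemble listed ones, but are neither listed nor needed, are in the scene too. Several things have the shape of the stylus_block; the one meant has the colours described above. Several things have the shape of the lamp; the one meant has the colours described above.

How it is judged:
On the way, in this order (a step that is already met when the one before it is completed fails the run):
1. the stylus presses the reset button down and holds it (value of joint reset_button above 0.003 m and contact force between stylus and lamp above 0.5 N), for 0.6 s.
2. the stylus stands in its block again, let go (z of stylus in the frame of block_hole below -0.03 m and horizontal distance between stylus and block_hole below 0.008 m and angle between stylus's own z axis and vertical below 0.2 rad and contact force between the fingers and stylus below 0.1 N), for 0.2 s.
3. the cap is past the click, home on the collar, and still being pressed (z of cap in the frame of neck_seat below 0.0015 m and horizontal distance between cap and neck_seat below 0.003 m and angle between cap's own z axis and vertical below 0.05 rad and contact force between the fingers and cap above 4 N and contact force between cap and collar above 5 N), for 0.4 s.
At the end, for the whole second after the job is handed in: Cap home and pressed: rim within 1.5 mm of the collar, within 3 mm of the neck's axis, upright within 0.05 rad, the fingers still pressing it onto the collar with over 5 N; button sprung back; stylus let go in its block (tip 30 mm or more down the hole, upright within 0.2 rad) (all of step 3 and value of joint reset_button below 0.001 m and z of stylus in the frame of block_hole below -0.03 m and horizontal distance between stylus and block_hole below 0.008 m and angle between stylus's own z axis and vertical below 0.2 rad); the arm keeps its last pose, push and grip.
It fails at once if a toy was moved by more than 25 mm (distance of any of ring_red, ring_blue, frame, cone, cylinder, arch from where it was at the start of the episode above 0.025 m).
It also fails if it takes over 67 s, if anything falls off the work surface, if the arm or the gripper's body presses on something with over 40 N, if the wrist force passes 120 N, or if a joint passes its speed limit or range.

## Working session

There is one attempt and no reset: what is moved stays moved. The work goes in short steps, each a Python script; the robot and the scene stay as the last script left them, time stands still between calls to the robot, and variables do not carry over. Pictures are saved under pics/ and viewed, at most 10 in all, crops included, and the job is handed in when it is done.

```bash
mkdir -p pics
python3 - <<'E'
from bench import *
import cv2,pickle
for n in("scene","top"):
    c=capture(n); pickle.dump(c,open(n+".pkl","wb"))
    cv2.imwrite(f"pics/{n}0.png",cv2.resize(c["image"][:,:,::-1],(800,600),interpolation=cv2.INTER_CUBIC))
    print(n,c["fx"],c["fy"],c["cx"],c["cy"],c["dist_coeffs"],c["R"],c["t"])
o=observe();print(o["time_s"],o["tool_pos"],o["eef_rot"],o["opening"],o["force"])
E
```

```text
scene 513.785461239569 513.785461239569 278.32024201322696 210.35408211825913 [-0.02877722  0.          0.          0.          0.        ] [[ 0.38112565  0.92451244 -0.00447046]
 [ 0.66195877 -0.27625843 -0.69677246]
 [-0.64540981  0.2625986  -0.71727829]] [-0.20244055 -0.30654349  1.52366979]
top 429.48220388100873 429.48220388100873 282.36304273269224 210.8296954410319 [-0.09156093  0.          0.          0.          0.        ] [[-0.02720118 -0.99929014 -0.02606351]
 [-0.99452188  0.02968545 -0.10022477]
 [ 0.10092733  0.0231945  -0.99462339]] [0.02476702 0.54202656 1.03519358]
0.1 [ 0.16884363 -0.60130121  0.23050821] [[ 9.62742014e-01  2.70421112e-01 -4.86499094e-04]
 [ 2.70421535e-01 -9.62741001e-01  1.39940974e-03]
 [-8.99426854e-05 -1.47883038e-03 -9.99998902e-01]] 0.0852388660480119 [-0.81798717  0.71825709  0.4087586 ]
```

View pics/scene0.png

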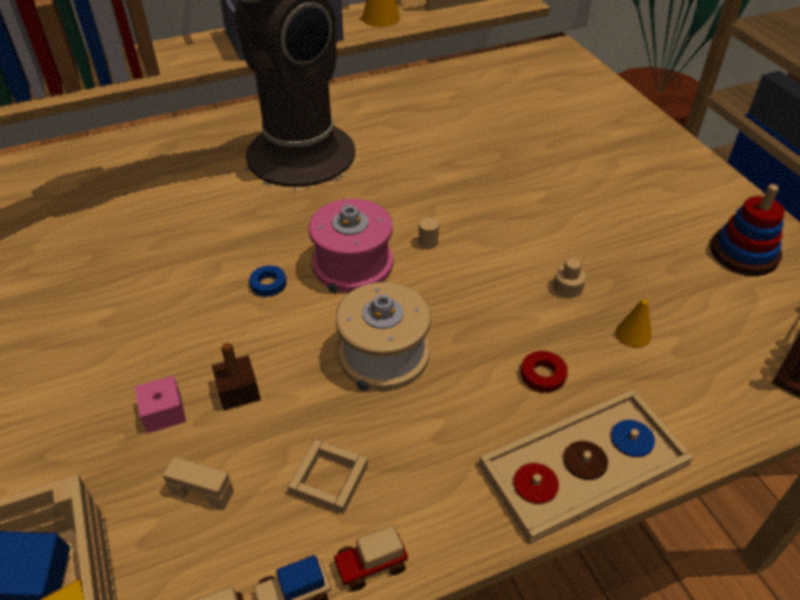

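View pics/top0.png

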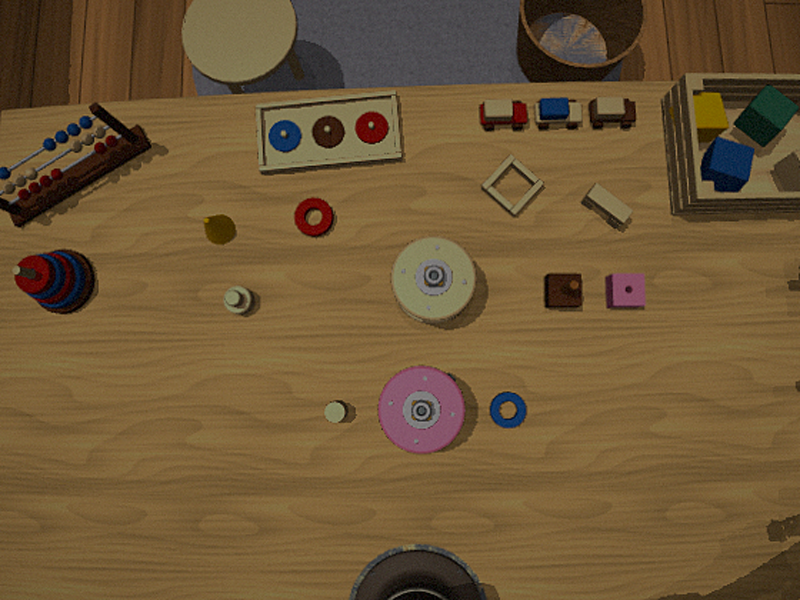

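The lamp candidates in the top view are (434,278), with white drum and beech plate, and (421,409), which is pink. The first fits the description. The block candidates are (563,290), dark walnut with the stylus in it, and (626,291), pink; the walnut one fits. The cap is at (238,299), because it has a knob on a skirt, while the plain cylinder is at (336,411). Next I'll triangulate and confirm with overlays on one enlarged crop.

```bash
cat > h.py <<'E'
import numpy as np,cv2,pickle
from scipy.optimize import least_squares
def K(c): return np.array([[c["fx"],0,c["cx"]],[0,c["fy"],c["cy"]],[0,0,1]])
def proj(c,P): return cv2.projectPoints(np.array(P,float).reshape(-1,3),cv2.Rodrigues(np.array(c["R"]))[0],np.array(c["t"],float),K(c),np.array(c["dist_coeffs"],float))[0].reshape(-1,2)
def onplane(c,px,z):
    u=cv2.undistortPoints(np.array([[px]],float),K(c),np.array(c["dist_coeffs"],float)).ravel()
    d=c["R"].T@np.r_[u,1]; o=-c["R"].T@c["t"]; return (o+d*(z-o[2])/d[2])[:2]
def circ(x,y,z,r): a=np.linspace(0,2*np.pi,49); return np.c_[x+r*np.cos(a),y+r*np.sin(a),0*a+z]
def crop(c,center,w,h,s,curves):
    x0,y0=int(center[0]-w/2),int(center[1]-h/2); x0=max(0,x0);y0=max(0,y0)
    im=cv2.resize(np.ascontiguousarray(c["image"][y0:y0+h,x0:x0+w,::-1]),None,fx=s,fy=s,interpolation=cv2.INTER_CUBIC)
    for P,col in curves:
        p=(proj(c,P)-[x0,y0]+.5)*s-.5
        cv2.polylines(im,[np.round(p*8).astype(np.int32).reshape(-1,1,2)],False,col,1,cv2.LINE_AA,shift=3)
    return im
E
python3 - <<'E'
from h import *
T,S=[pickle.load(open(n+".pkl","rb")) for n in("top","scene")]
pts={"neck":((434,275),(382,301),.1235),"styl":((574,286),(228,348),.104),"cap":((236,296.5),(572,264),.058)}
rows=[]
est={}
for n,(a,b,z) in pts.items():
    a=np.array(a)*.7-.15;b=np.array(b)*.7-.15
    pa,pb=onplane(T,a,z),onplane(S,b,z); print(n,pa,pb); est[n]=(pa+pb)/2
g,r=(0,255,0),(0,0,255)
cu=lambda n:{"neck":[(circ(*est[n],.1235,.013),g),(circ(*est[n],.1,.03),r),(circ(*est[n],.096,.07),g)],
 "styl":[(circ(*est[n],.104,.00825),g),(circ(*est[n],.042,.00825),r)],
 "cap":[(circ(*est[n],.058,.014),g),(circ(*est[n],.032,.025),r),(circ(*est[n],0,.025),g)]}[n]
out=[np.hstack([crop(c,proj(c,[*est[n],.05])[0],w,75,4,cu(n)) for n,w in(("neck",75),("styl",60),("cap",60))]) for c in(T,S)]
cv2.imwrite("pics/c1.png",np.vstack(out));print(out[0].shape)
E
```

```text
neck [ 0.57325912 -0.04213356] [ 0.57598989 -0.04240435]
styl [ 0.55148594 -0.26764368] [ 0.56046083 -0.26659078]
cap [0.55637149 0.2945244 ] [0.55763671 0.29803376]
(300, 780, 3)
```

View pics/c1.png

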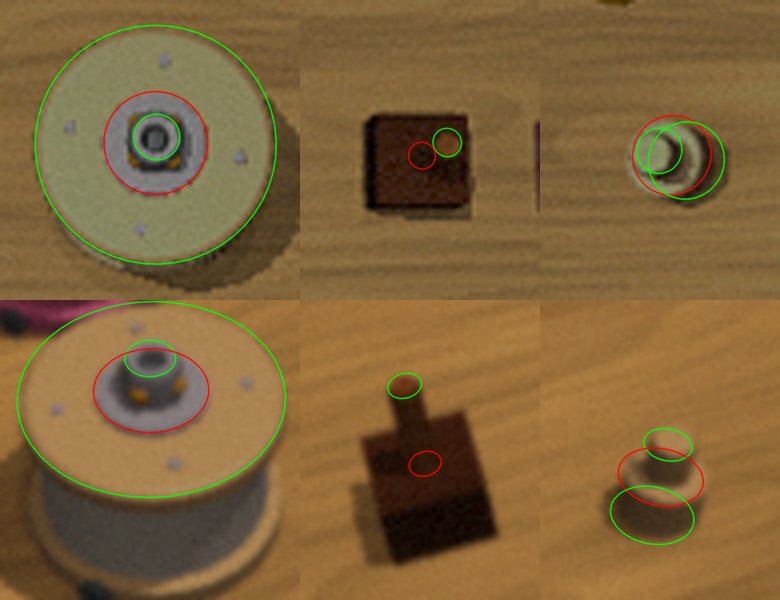

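Overlays: the lamp fits in both views (mouth at crop (153,138) and (150,357)). The cap and block are off by about 1 px. The crop confirms the walnut block with the stylus and the white/beech lamp. I'll refine with a gradient-based contour fit, then check once.

```bash
cat > fit.py <<'E'
from h import *
from scipy.ndimage import map_coordinates
T,S=[pickle.load(open(n+".pkl","rb")) for n in("top","scene")]
def grad(c):
    im=cv2.GaussianBlur(cv2.cvtColor(c["image"],cv2.COLOR_RGB2LAB).astype(np.float32),(0,0),.8)
    return np.sqrt(sum(cv2.Sobel(im[:,:,k],5,1,0)**2+cv2.Sobel(im[:,:,k],5,0,1)**2 for k in range(3)))
G=[(T,grad(T)),(S,grad(S))]
def sq(x,y,z,a,h=.028):
    e=np.linspace(-h,h,15); o=0*e+h
    P=np.r_[np.c_[e,-o],np.c_[o,e],np.c_[-e,o],np.c_[-o,-e]]
    R=np.array([[np.cos(a),-np.sin(a)],[np.sin(a),np.cos(a)]]); return np.c_[P@R.T+[x,y],0*P[:,0]+z]
M={"neck":lambda x,y,a:[circ(x,y,.1,.03),circ(x,y,.096,.07)],
"mouth":lambda x,y,a:[circ(x,y,.1235,.0075)],
"stylus":lambda x,y,a:[circ(x,y,.104,.00825)],
"block":lambda x,y,a:[sq(x,y,.042,a)],
"cap":lambda x,y,a:[circ(x,y,.058,.014),circ(x,y,.032,.025)]}
I={"neck":(.5745,-.042),"mouth":(.5745,-.042),"stylus":(.556,-.267),"block":(.556,-.267),"cap":(.556,.2975)}
def score(g,c,P): p=proj(c,np.vstack(P)); return map_coordinates(g,[p[:,1],p[:,0]],order=1).mean()
res={}
r=np.arange(-.008,.0081,.0005)
for n in M:
    out=[]
    for use in ([0],[1],[0,1]):
        best=max((sum(score(G[k][1],G[k][0],M[n](I[n][0]+dx,I[n][1]+dy,a))/G[k][1].std() for k in use),dx,dy,a) for dx in r for dy in r for a in (np.radians([-12,-9,-6,-3,0,3,6,9,12]) if n=="block" else [0]))
        out.append(np.round([I[n][0]+best[1],I[n][1]+best[2],best[3],best[0]],4).tolist())
    res[n]=out; print(n,out)
def cu(n,k):
    x,y,a,_=res[n][k]; return [(P,(0,255,0)) for P in M[n](x,y,a)]
def br(c): return dict(c,image=np.clip(c["image"].astype(float)*1.9,0,255).astype(np.uint8))
v=np.vstack([np.hstack([crop(br(c),proj(c,[*I[n],.06])[0],w,50,6,sum((cu(m,2) for m in ms),[])) for n,w,ms in(("block",66,("block","stylus")),("cap",66,("cap",)))]) for c in(T,S)])
cv2.imwrite("pics/c2.png",v);print(v.shape)
E
python3 fit.py
```

```text
neck [[0.573, -0.04, 0.0, 1.6768], [0.5775, -0.043, 0.0, 2.4574], [0.5765, -0.043, 0.0, 3.9569]]
mouth [[0.574, -0.041, 0.0, 3.9608], [0.574, -0.041, 0.0, 3.3159], [0.574, -0.041, 0.0, 7.2767]]
stylus [[0.564, -0.273, 0.0, 3.5769], [0.564, -0.2685, 0.0, 3.3396], [0.564, -0.2705, 0.0, 6.1011]]
block [[0.554, -0.2605, -0.0524, 3.8638], [0.555, -0.268, -0.0524, 3.6587], [0.554, -0.268, -0.0524, 7.3197]]
cap [[0.555, 0.3025, 0.0, 2.7043], [0.556, 0.2985, 0.0, 2.3157], [0.557, 0.301, 0.0, 4.8493]]
(600, 792, 3)
```

View pics/c2.png

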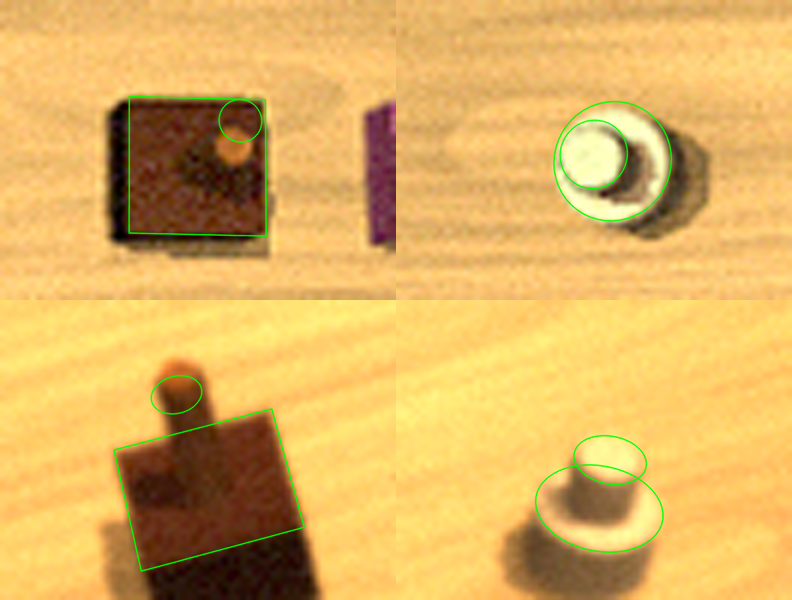

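Cap ≈ (0.556, 0.300) and block ≈ (0.554, -0.268), and both overlays fit. The stylus contour fit failed, but the disc at crop (235,147) puts the stylus at about (0.554, -0.2685), in the block's centre. The neck mouth is at (0.574, -0.041), and both cameras agree. Now I'll grasp the stylus.

```bash
python3 - <<'E'
from bench import *
import numpy as np,cv2,pickle
R=np.diag([1.,-1,-1])
def st(l):
    o=observe();print(l,round(o["time_s"],2),np.round(o["tool_pos"],4),"F",np.round(o["force"],1),"open",round(o["opening"],4),"g",round(o["grip_force"],1))
print(solve_ik([.554,-.2685,.2],R),solve_ik([.574,-.041,.2],R))
reach([.554,-.2685,.18],R);st("above")
move_linear([.554,-.2685,.057],feed=.12);st("down")
set_gripper(0.0,25);st("grip")
move_linear([.554,-.2685,.20],feed=.12);st("lift")
reach([.574,-.041,.20],R);st("over")   # tip ~ .15
for n in("scene","top"):
    c=capture(n);pickle.dump(c,open(n+"1.pkl","wb"))
E
cat > v.py <<'E'
from h import *
T,S=[pickle.load(open(n+"1.pkl","rb")) for n in("top","scene")]
def br(c): return dict(c,image=np.clip(c["image"].astype(float)*1.8,0,255).astype(np.uint8))
x,y=.574,-.041
tz=.2-.057+.006
cu=[(circ(x,y,.1235,.0075),(0,255,0)),(circ(x,y,tz,.004),(0,0,255)),(circ(x,y,tz+.036,.00825),(0,0,255))]
cv2.imwrite("pics/c3.png",np.hstack([crop(br(c),proj(c,[x,y,.15])[0],65,95,6,cu) for c in(T,S)]))
E
python3 v.py
```

```text
[ 0.50744881  0.43108576 -0.18405353  1.64760683  0.08724642  1.07093561
 -1.27279047] [ 0.33823868  0.39735542 -0.45972187  1.73322672  0.19844244  1.05715079
 -1.75931335]
above 1.96 [ 0.5534 -0.27    0.1801] F [ 0.5 -0.4  0.1] open 0.0856 g 0.0
down 3.13 [ 0.5546 -0.2687  0.0578] F [ 0.8 -0.2 -0.6] open 0.0856 g 0.0
grip 3.77 [ 0.5541 -0.2686  0.0572] F [-0.9  0.5  1.1] open 0.0154 g 25.0
lift 5.11 [ 0.5535 -0.2683  0.1991] F [-0.5 -0.1 -0.1] open 0.015 g 24.9
over 6.02 [ 0.574  -0.0431  0.1998] F [-0.1 -0.3 -0.6] open 0.0148 g 24.9
```

View pics/c3.png

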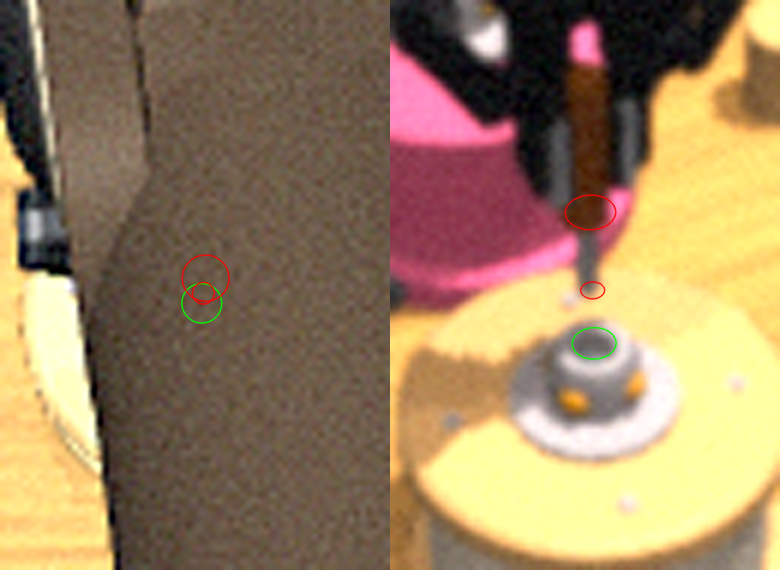

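The top view is blocked by the gripper. In the scene view the tip is at crop (588,285), above the bore at (592,345), with an offset of about 0.7 px left and up. I'll lower it to just above the mouth and look again, where tip and mouth share the same depth.

```bash
cat > r.py <<'E'
from bench import *
import numpy as np,cv2,pickle
R=np.diag([1.,-1,-1])
def st(l):
    o=observe();print(l,round(o["time_s"],2),np.round(o["tool_pos"],4),"F",np.round(o["force"],1),"open",round(o["opening"],4),"g",round(o["grip_force"],1));return o
E
python3 - <<'E'
from r import *
move_linear([.574,-.041,.178],feed=.08);hold(.3);o=st("near")
c=capture("scene");pickle.dump(c,open("scene2.pkl","wb"))
from h import *
x,y,_=o["tool_pos"];tz=o["tool_pos"][2]-.0512
b=dict(c,image=np.clip(c["image"].astype(float)*1.8,0,255).astype(np.uint8))
g,r=(0,255,0),(0,0,255)
cu=[(circ(.574,-.041,.1235,.0075),g),(circ(.574,-.041,.1235,.013),g),(circ(x,y,tz,.002),r),(circ(x,y,tz+.036,.00825),r)]
P=proj(c,[x,y,.13])[0]
cv2.imwrite("pics/c4.png",np.hstack([crop(b,P,38,55,10,cu),crop(b,P,38,55,10,[])]))
E
```

```text
near 6.84 [ 0.5742 -0.0409  0.1784] F [-0.   0.3 -0.9] open 0.0156 g 24.9
```

View pics/c4.png

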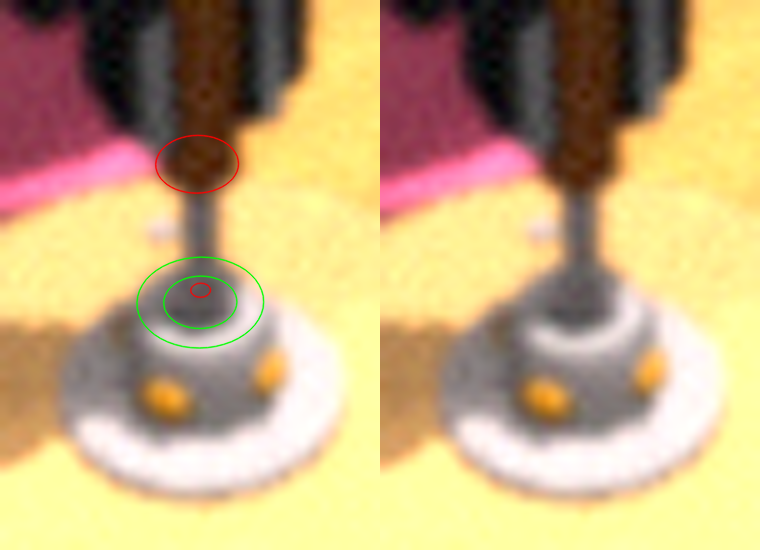

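The shank at crop x≈201 lies over the bore at (200,302), and the handle shoulder fits the prediction, so it's aligned. Next I'll descend while watching the force.

Run:
```python
from r import *
set_gripper(0.0,45)
f0=np.mean([observe()["force"][2] for _ in range(5)])
move_linear([.574,-.041,.1715],feed=.03);hold(.1);o=st("in bore")
z=.1715
if abs(o["force"][2]-f0)<3:
    while z>.160:
        z-=.001; move_linear([.574,-.041,z],feed=.02);hold(.08);o=st("z%.4f"%z)
        if o["force"][2]-f0>7: break
```

```text
in bore 7.58 [ 0.5741 -0.041   0.1715] F [-0.2  0.1 -0.6] open 0.015 g 43.8
z0.1705 7.91 [ 0.574  -0.041   0.1705] F [ 0.2  0.7 -0.5] open 0.0151 g 43.8
z0.1695 8.24 [ 0.574  -0.041   0.1695] F [ 0.  -0.3 -0.6] open 0.015 g 43.8
z0.1685 8.57 [ 0.574  -0.041   0.1685] F [-0.2 -0.8 -0.2] open 0.0152 g 43.8
z0.1675 8.91 [ 0.574  -0.041   0.1675] F [ 0.   0.9 -0. ] open 0.015 g 43.8
z0.1665 9.24 [ 0.5741 -0.041   0.1666] F [0.1 0.1 0.2] open 0.0149 g 43.9
z0.1655 9.57 [ 0.5741 -0.041   0.1656] F [ 1.3 -0.3  1.3] open 0.0151 g 43.9
z0.1645 9.91 [ 0.5741 -0.041   0.1646] F [ 0.6 -0.3  1. ] open 0.0149 g 44.0
z0.1635 10.24 [ 0.5741 -0.041   0.1636] F [0.4 0.8 2.7] open 0.015 g 44.0
z0.1625 10.57 [ 0.5741 -0.041   0.1626] F [-0.1 -0.4  3.9] open 0.015 g 44.1
z0.1615 10.91 [ 0.5743 -0.041   0.1621] F [-0.5  0.2  7.6] open 0.015 g 44.7
```

Run:
```python
from r import *
hold(1.2);st("held")
move_linear([.574,-.041,.20],feed=.1);st("up")
reach([.554,-.2685,.20],R);hold(.1)
move_linear([.554,-.2685,.105],feed=.12);hold(.2);st("over hole")
f0=observe()["force"].copy() if hasattr(observe()["force"],"copy") else np.array(observe()["force"])
for z in (.093,.085,.075,.065,.0585):
    move_linear([.554,-.2685,z],feed=.06);o=st("ins%.3f"%z)
    if o["force"][2]-f0[2]>6: print("BLOCKED");break
c=capture("scene");pickle.dump(c,open("scene3.pkl","wb"))
```

```text
held 12.11 [ 0.5743 -0.041   0.1621] F [-0.6  0.4  7.2] open 0.0151 g 44.7
up 12.64 [ 0.5736 -0.0411  0.1995] F [-0.6  1.2  0.2] open 0.015 g 43.8
over hole 14.79 [ 0.5544 -0.2687  0.1059] F [ 0.4 -0.2 -0.3] open 0.0146 g 43.8
ins0.093 15.14 [ 0.5536 -0.2683  0.0923] F [ 0.2 -0.3  0.3] open 0.0151 g 43.8
ins0.085 15.43 [ 0.5537 -0.2683  0.0844] F [ 0.6 -0.5 -0.2] open 0.0153 g 43.8
ins0.075 15.74 [ 0.5536 -0.2683  0.0744] F [ 0.7 -0.1 -0.1] open 0.0149 g 43.8
ins0.065 16.06 [ 0.5536 -0.2683  0.0644] F [ 0.1 -0.1 -0.8] open 0.0151 g 43.8
ins0.059 16.32 [ 0.5537 -0.2684  0.058 ] F [-1.3  0.1 -0.3] open 0.0149 g 43.8
```

Run:
```python
from r import *
move_linear([.554,-.2685,.0572],feed=.05)
set_gripper(.085,45);st("open")
move_linear([.554,-.2685,.18],feed=.15)
reach([.556,.3005,.18],R);hold(.1);st("over cap")
move_linear([.556,.3005,.036],feed=.12);hold(.2);st("down")
T=capture("top");S=capture("scene")
pickle.dump((T,S),open("p4.pkl","wb"))
set_gripper(0,60);hold(.2);st("grip")
move_linear([.556,.3005,.08],feed=.1);hold(.3);st("lift")
S2=capture("scene");T2=capture("top");pickle.dump((T2,S2),open("p5.pkl","wb"))
from h import *
b=lambda c:dict(c,image=np.clip(c["image"].astype(float)*1.8,0,255).astype(np.uint8))
g=(0,255,0)
s=[(circ(.554,-.2685,.104,.00825),g)]
k=[(circ(.556,.3005,.044+.032,.025),g),(circ(.556,.3005,.044,.025),g)]
A=[crop(b(c),proj(c,[.554,-.2685,.06])[0],48,60,5,s) for c in(T,S)]
B=[crop(b(c),proj(c,[.556,.3005,.06])[0],56,60,5,q) for c,q in((S,[]),(S2,k))]
B[0]=B[0][:,:240];B[1]=B[1]
cv2.imwrite("pics/c5.png",np.vstack([np.hstack(A+[np.zeros((300,40,3),np.uint8)]),np.hstack(B)]))
```

```text
open 17.3 [ 0.554  -0.2685  0.0572] F [-0.8  0.3 -0.3] open 0.0853 g 0.0
over cap 20.42 [0.5567 0.2991 0.18  ] F [0.6 0.7 0.2] open 0.085 g 0.0
down 21.97 [0.5563 0.3007 0.0367] F [-1.  -0.1  0.7] open 0.085 g 0.0
grip 22.84 [0.5561 0.3007 0.0362] F [-0.  -0.4  2.5] open 0.0263 g 59.0
lift 23.73 [0.5557 0.3004 0.0794] F [-0.1  0.7 -0.2] open 0.026 g 58.9
```

View pics/c5.png

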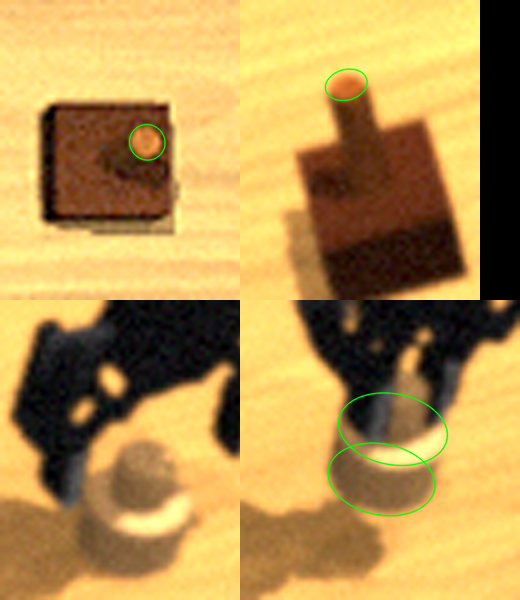

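The stylus stands upright in its block (disc at (147,141) and (346,85), both on the overlay). The cap is held by its knob, with its rim bottom at about (382,508). Next I'll carry it over the neck and compare.

Run:
```python
from r import *
set_gripper(0,100)
move_linear([.556,.3005,.20],feed=.15)
reach([.574,-.041,.20],R);hold(.1)
move_linear([.574,-.041,.166],feed=.08);hold(.4);o=st("over neck")
c=capture("scene");pickle.dump(c,open("scene6.pkl","wb"))
from h import *
x,y,z=o["tool_pos"];rz=z-.036
b=dict(c,image=np.clip(c["image"].astype(float)*1.8,0,255).astype(np.uint8))
g,r=(0,255,0),(0,0,255)
cu=[(circ(.574,-.041,.1,.03),g),(circ(.574,-.041,.096,.07),g),(circ(x,y,rz,.025),r),(circ(x,y,rz+.032,.025),r)]
P=proj(c,[x,y,.12])[0]
cv2.imwrite("pics/c7.png",np.hstack([crop(b,P,50,70,8,cu),crop(b,P,50,70,8,[])]))
```

```text
over neck 27.37 [ 0.5741 -0.0411  0.1663] F [-0.4 -0.3  0.1] open 0.0251 g 98.3
```

View pics/c7.png

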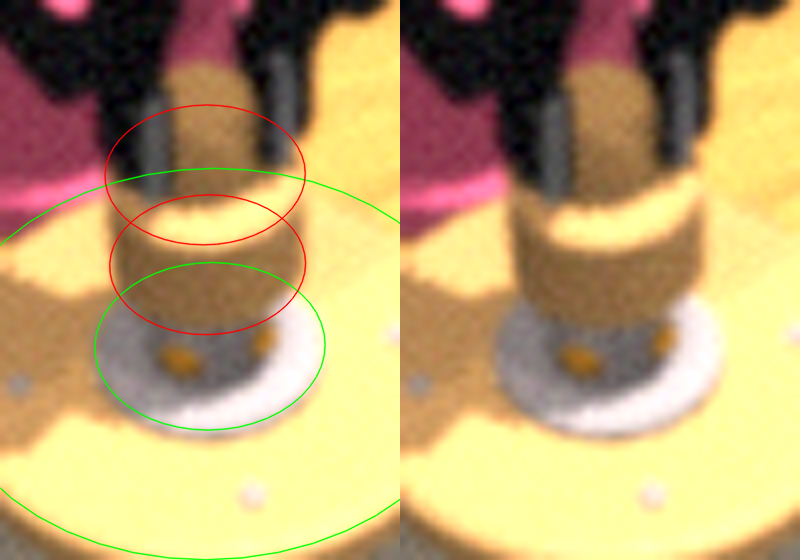

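The cap is at crop (208,289) as predicted. The collar is at about (208,350), roughly 0.5 px lower than modelled, so I'll nudge x by +1 mm. Now I'll press down in steps, watching the force.

```bash
cat > press.py <<'E'
from r import *
import sys
z,zend,fmax,step=map(float,sys.argv[1:5])
f0=0
while z>zend:
    z-=step; move_linear([.575,-.041,z],feed=.03); hold(.06); o=st("z%.4f"%z)
    if o["force"][2]>fmax: print("STOP");break
    if np.hypot(*o["force"][:2])>12: print("SIDE");break
E
python3 - <<'E'
from r import *
move_linear([.575,-.041,.163],feed=.05)
E
python3 press.py .163 .149 5 .002 && python3 press.py .149 .132 18 .001
```

```text
z0.1610 27.98 [ 0.575  -0.041   0.1609] F [ 0.1 -0.4 -0.8] open 0.0253 g 98.3
z0.1590 28.28 [ 0.575  -0.041   0.1589] F [-0.4 -1.   0.1] open 0.025 g 98.3
z0.1570 28.59 [ 0.575  -0.041   0.1569] F [ 0.1  0.6 -0.2] open 0.0246 g 98.3
z0.1550 28.9 [ 0.5749 -0.041   0.1549] F [-0.2 -0.8 -0.1] open 0.0252 g 98.3
z0.1530 29.21 [ 0.575  -0.041   0.1529] F [-0.  -0.2 -0.1] open 0.0255 g 98.3
z0.1510 29.52 [ 0.575  -0.041   0.1509] F [ 0.  -0.2 -0.7] open 0.025 g 98.3
z0.1490 29.82 [ 0.5753 -0.0417  0.1493] F [ 0.7 -2.7  3.8] open 0.0251 g 99.5
z0.1480 30.13 [ 0.5756 -0.0414  0.1487] F [-0.9 -2.7  7.3] open 0.025 g 99.7
z0.1470 30.44 [ 0.5758 -0.0412  0.1479] F [ 0.7 -2.7  6.9] open 0.0251 g 99.7
z0.1460 30.75 [ 0.5757 -0.0411  0.1467] F [ 0.4 -2.6  5.6] open 0.0249 g 99.6
z0.1450 31.06 [ 0.5752 -0.0412  0.1451] F [ 1.2 -2.   3.3] open 0.0252 g 99.4
z0.1440 31.37 [ 0.575  -0.0412  0.1438] F [ 1.6 -2.6  1.3] open 0.025 g 99.2
z0.1430 31.68 [ 0.5749 -0.0411  0.1427] F [ 1.7 -2.7 -1.7] open 0.0248 g 99.1
z0.1420 31.98 [ 0.5749 -0.041   0.1417] F [ 2.  -2.1 -2.3] open 0.025 g 99.0
z0.1410 32.29 [ 0.5747 -0.0409  0.1406] F [ 1.9 -2.6 -3.8] open 0.0252 g 98.8
z0.1400 32.6 [ 0.5747 -0.0409  0.1395] F [ 1.8 -2.7 -6.1] open 0.0248 g 98.5
z0.1390 32.91 [ 0.5747 -0.041   0.1385] F [ 2.9 -2.4 -8.6] open 0.0249 g 98.7
z0.1380 33.22 [ 0.5748 -0.0412  0.1377] F [ 2.6 -3.3 -9. ] open 0.0251 g 98.7
z0.1370 33.52 [ 0.5749 -0.0409  0.1371] F [ 2.  -2.2 -5.9] open 0.0252 g 98.8
z0.1360 33.83 [ 0.5752 -0.0406  0.1363] F [ 0.3 -0.8 -0.9] open 0.0249 g 99.1
z0.1350 34.14 [ 0.5753 -0.0405  0.1363] F [-3.2  0.8  7.8] open 0.0248 g 100.8
z0.1340 34.45 [ 0.5754 -0.0405  0.1362] F [-6.1  0.2 14.4] open 0.025 g 101.7
z0.1330 34.76 [ 0.5755 -0.0404  0.1361] F [-8.   0.4 23.4] open 0.0252 g 102.6
STOP
```

It clicked, and the rim is home on the collar at the predicted height, with 23 N of push. I'll hold, check that the force stays steady and take a final look.

Run:
```python
from r import *
hold(1.0);st("held")
c=capture("scene")
from h import *
b=dict(c,image=np.clip(c["image"].astype(float)*1.6,0,255).astype(np.uint8))
cv2.imwrite("pics/c8.png",crop(b,(270,210),200,150,4,[]))
```

```text
held 35.76 [ 0.5754 -0.0404  0.1361] F [-8.7 -1.2 22.6] open 0.025 g 102.6
```

View pics/c8.png

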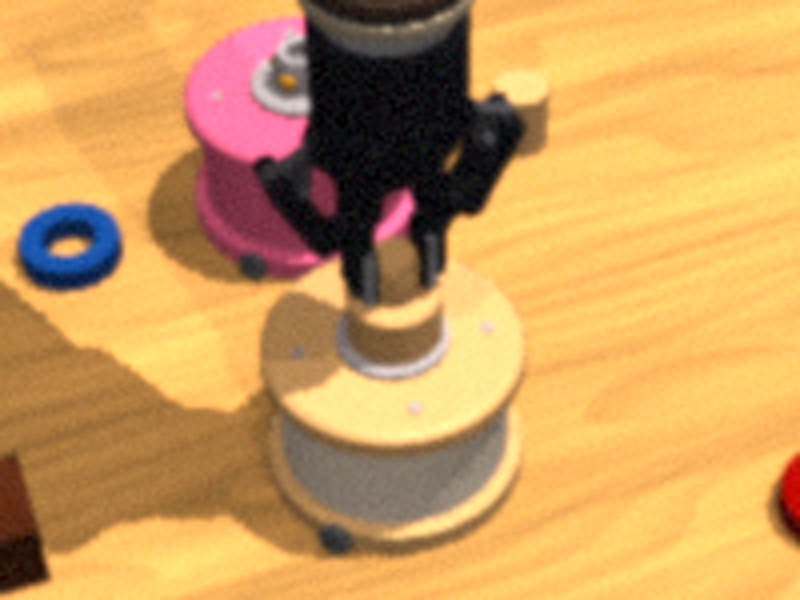

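The picture shows the cap flat and upright on the collar at (393,345), still gripped, and the push is a steady 22.6 N.

```bash
python3 -c "
from bench import *
print(close_job())"
```

```text
the job is handed in; nothing more can be done
None
```

I handed the job in at about 36 s; no verdict came back: the button was pressed fully down and held for over a second, the stylus is back in its block, the cap clicked home and is still held under about 23 N of push, and I saw no toys moved.

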